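# Clamp a camera plate in the bench cradle

### The job

Lay the shorter of the two ribbed camera plates flat in the bench cradle, rib up, first throwing open any clamp lever that stands shut so that both are open when the plate goes in. Then push both T-handle levers over towards the middle until they snap shut and hold the plate down. Leave the longer plate and everything else on the bench where it is.

Things in the scene. Friction and masses are not known exactly. Their poses are not given: they have to be found in the camera images.
- plate_centre (a point): Middle of the shorter ribbed plate, the one to clamp (loose, bare aluminium, about 0.35 kg): a flat plate 50 mm (its x) by 150 mm (its y) by 12 mm, with a central rib on top, 24 mm wide (x), 80 mm long (y), 35 mm high, so 47 mm tall in all. The point lies half-way up, 23.5 mm above the underside. It starts flat on the bench, rib up, left or right of the cradle. Same both ways round.
- long_plate_centre (a point): Middle of the longer ribbed plate, a bystander of the same make: 50 mm (x) by 200 mm (y) by 12 mm, rib 24 x 130 x 35 mm; the point is 23.5 mm above its underside.
- cradle_seat (a point): Centre of the cradle's tray floor, 12 mm above the bench. The cradle is a dark steel base 90 mm (x) by 290 mm (y), fixed to the bench, z up. Low strips 10 mm high round the tray leave 60 mm (x) by 164 mm (y) between them for the plate, long axis along y. A clamp stands at each end of y.
- clamp_a_bar (a point): Middle of the T-bar of the clamp at the cradle's +y end: a round black bar 18 mm thick and 74 mm long, along the cradle's x. It turns at 90 mm about a pivot 108 mm from the cradle's centre (along y) and 36 mm above the bench, and leans (0.75 - value) rad from upright towards the cradle's centre: its axis is 102 mm above the bench at both ends of the swing, 126 mm at the middle. The upright pad arm tops out 88 mm above the bench.
- clamp_b_bar (a point): The same of the clamp at the cradle's -y end.
- clamp_a (a joint): Over-centre lever of the clamp at the cradle's +y end (rad): 0 = shut (pad arm level over the tray, T-handle leaning in), 1.5 = open (pad arm upright, handle leaning outwards). A spring drives it from the middle (0.75) to the nearer end, so pushed past the middle it snaps over by itself; about 4 N at the T-bar starts it. On the plate it rests at about 0.09. At the start it may be shut or open.
- clamp_b (a joint): Lever of the other clamp, at the cradle's -y end (rad): the mirror image of clamp_a with the same sizes and values, 0 = shut, 1.5 = open; independent of it.
- spray_can: White spray can, upright, 64 mm across, 190 mm tall; a bystander. Origin: centre of its underside.
- lens: Black camera lens standing upright, 84 mm across, 110 mm tall; a bystander. Origin: centre of its underside.
- tape_roll: Grey tape roll lying flat, 104 mm across, 48 mm tall; a bystander. Origin: centre of its underside.
- battery: Grey and black camera battery lying flat, 100 x 70 x 51 mm; a bystander. Origin: centre of its underside.
- mug: White mug, 80 mm across, 90 mm tall, handle to its +y; a bystander. Origin: centre of its underside.
- wrench: Steel wrench 170 mm long lying along its x, about 10 mm thick; a bystander. Origin: middle of its underside.
There are look-alikes about, which are no part of the job. Leave any blue or pink look-alike of the part that bears plate_centre alone.

How it is judged (in metres and radians):
On the way:
1. the shorter plate lies flat in the cradle's tray, rib up, while both clamps are open (x of plate_centre in the frame of cradle_seat between -0.009 and 0.009 m and y of plate_centre in the frame of cradle_seat between -0.012 and 0.012 m and z of plate_centre in the frame of cradle_seat between 0.0195 and 0.0275 m and angle between plate_centre's own z axis and vertical below 0.06 rad and angle between the y axis of plate_centre and the y axis of cradle_seat, either way round below 0.2 rad and value of joint each of clamp_a, clamp_b above 1.1 rad), for 0.2 s.
At the end, for the whole second after the job is handed in: The shorter plate is at rest flat in the tray, rib up (within 9 mm across, 12 mm along, 4 mm in height, 0.06 rad of level and 0.2 rad of the tray's line), and both clamp levers are snapped shut on it (each below 0.25 rad) (x of plate_centre in the frame of cradle_seat between -0.009 and 0.009 m and y of plate_centre in the frame of cradle_seat between -0.012 and 0.012 m and z of plate_centre in the frame of cradle_seat between 0.0195 and 0.0275 m and angle between plate_centre's own z axis and vertical below 0.06 rad and angle between the y axis of plate_centre and the y axis of cradle_seat, either way round below 0.2 rad and value of joint each of clamp_a, clamp_b below 0.25 rad and linear speed of plate below 0.02 m/s); the robot touches nothing.
It fails at once if a bystander (spray can, lens, tape roll, battery, mug or wrench) is shifted more than 40 mm (distance of any of spray_can, lens, tape_roll, battery, mug, wrench from where it was at the start of the episode above 0.04 m).
It fails at once if the spray can, lens or mug is tipped over (angle between any of spray_can, lens, mug's own z axis and vertical above 0.5 rad).
It fails at once if the longer plate is shifted more than 40 mm (distance of long_plate_centre from where it was at the start of the episode above 0.04 m).
It also fails if it takes over 72 s, if anything falls off the work surface, if the arm or the gripper's body presses on something with over 40 N, if the wrist force passes 120 N, or if a joint passes its speed limit or range.

### The arm

A 7-joint arm with a two-finger parallel gripper is mounted at the origin on the work surface. World frame = base frame: x ahead of the robot, y to its left, z up, the work surface at z = 0. Lengths are in m, angles in degrees, forces in N, time in s.
With the tool pointing down it reaches from about 0.425 to 0.95 m from the base axis. Payload 16.7 kg.
Tool frame: the origin (TCP) lies at the very end of the fingers, on their centre line; the grasp point (between the pads) lies 19 mm behind it; z points along the fingers, y is the direction in which the jaws open and shut (so a half turn about z gives the same grasp; the last joint's range is limited). The gripper opens to 94 mm and grips with 3 to 60 N. Pads are 16 mm wide; open, the fingers measure 119 mm over their backs; the gripper's body (75 mm by 177 mm) begins 78 mm behind the grasp point.
Start: joints at [-81.962, 24.414, 4.234, 92.017, -1.954, 63.644, -3.845], TCP at [0.193, 0.647, 0.205] pointing down, gripper open.
Joint ranges: [-163.25, 163.25], [-28.42, 122.38], [-70.27, 78.77], [12.13, 141.07], [-58.53, 238.53], [9.26, 117.41], [-156.51, 156.51]. Speed limits (degrees/s): [108.29, 108.29, 136.94, 136.94, 172.46, 172.46, 172.46].

### API

Orientations are given as a 3x3 rotation matrix whose columns are the frame's x, y, z axes.
In Python, from rig import robot gives the robot as it stands.
- The arm moves only by the shell command python3 -m handwheel 'ROWS' [OPENING]. ROWS is JSON, a list of rows, each a list of 6 numbers: the shift along the world's x, y, z in m, then the turn, a rotation vector about the world's x, y, z in rad. In form: [[dx, dy, dz, ax, ay, az], ...]. A call has 1 to 12 rows; each row shifts and turns the commanded pose from where the row before left it; what a row does not reach is not made up. A row lasts 1/8 s, in which the tool goes at most 62.5 mm and 10.7 degrees, less where a joint would pass 70% of its speed; a pose out of reach is approached as far as the arm can. A call with a gripper value outside its range is refused whole. OPENING is the finger opening in m, from 0 to 0.094, set as the call begins (- or left out, the last holds). The fingers move at their own pace and stop on an object; the grip force is fixed at half the most. Time passes only in rows, so rows that do not move let the fingers close. It gives the time, the measured TCP pose, the force and the opening at its end, in the units of the state.
- robot.get_state(): the state, without advancing time (a new reading comes with each control period).
- robot.snapshot(name): name is "scene" or "top" or "wrist"; returns a dict with "pixels" (420x560x3 uint8, red, green, blue), "z_map" (420x560 float32, m along the optical axis (not along the pixel's ray), 0 where there is no reading), "fx", "fy", "cx", "cy" (pixels), "extrinsics" (4x4, takes a point from world to camera coordinates). Camera axes: x right, y up, looking along -z (the intrinsics and any distortion apply to the point x, -y, -z); pixel columns grow to the right and rows downward; lengths in m; the calibration is good to about 2 mm. A picture is of the moment at which its call begins.
- robot.hand_in(): hands the job in, once; it reports no verdict.
The state is a dict: "time_s": time; "joint_pos": joint angles; "joint_velocities": joint speeds; "effort": joint torques, N m; "eef_pos": TCP position; "eef_rot": TCP orientation; "wrist_force": force on the tool from outside, world axes, zero at the start; "moment": the same for the moment, N m; "gripper_width": finger opening in m.
Only numpy, scipy, OpenCV 4.12 (cv2) and the standard library are available. Lean on these libraries where they do the work, as an engineer would, in place of code of your own. Each camera call takes 0.05 s, during which the arm holds its last target. There are 200 camera calls.

## Working session

There is one attempt and no reset: what is moved stays moved. The work goes in short steps, Python scripts to look and compute and a shell command to move; the robot and the scene stay as the last step left them, time stands still between calls to the robot, and variables do not carry over. Pictures are saved under pics/ and viewed, about 8 in all and at most 12, crops included, and the job is handed in when it is done.

```bash
mkdir -p pics
cat > h.py <<'E'
import numpy as np, cv2
from rig import robot
def snap(n):
    s=robot.snapshot(n); return s
def cloud(s):
    z=s["z_map"]; v,u=np.mgrid[:z.shape[0],:z.shape[1]]
    X=np.stack([(u-s["cx"])/s["fx"]*z, -(v-s["cy"])/s["fy"]*z, -z],-1)
    E=np.array(s["extrinsics"]); P=(X-E[:3,3])@E[:3,:3]
    P[z==0]=np.nan; return P
def save(s,f): cv2.imwrite(f,s["pixels"][...,::-1])
E
python3 - <<'E'
from h import *
import pickle
for n in("top","scene"):
    s=snap(n); save(s,f"pics/{n}0.png"); pickle.dump(s,open(n+".pkl","wb")); P=cloud(s)
    print(n,[s[k] for k in("fx","fy","cx","cy")],np.nanmin(P,(0,1)),np.nanmax(P,(0,1)),np.linalg.inv(s["extrinsics"])[:3,3], (s["z_map"]==0).mean())
    a=[k for k in s]; print(a)
print(robot.get_state())
E
```

```text
top [461.80835430583426, 461.80835430583426, 284.7523555063105, 210.79532016010953] [-0.33911287 -1.31938437 -0.77734528] [1.78145241 1.52218969 0.78368878] [0.35639321 0.0651398  1.49045992] 0.004081632653061225
['pixels', 'z_map', 'fx', 'fy', 'cx', 'cy', 'extrinsics']
scene [532.740590021173, 532.740590021173, 278.70053360050065, 212.5322620126401] [-1.33327614 -1.10444398 -0.77994842] [1.64597876 1.93282869 0.69587138] [ 1.52782096 -0.73045335  1.53825007] 0.003826530612244898
['pixels', 'z_map', 'fx', 'fy', 'cx', 'cy', 'extrinsics']
{'time_s': 0.1, 'joint_pos': array([-81.96149262,  24.44449137,   4.23198696,  92.04691998,
        -1.95163667,  63.64354971,  -3.84597313]), 'joint_velocities': array([ 0.00781619, -0.15364478,  0.04855052, -0.1268931 ,  0.0111892 ,
        0.01385989,  0.04115288]), 'effort': array([ 7.81186827e-03, -9.37471390e+01,  3.67749833e+00, -4.55042553e+01,
       -4.84672165e-02,  1.68689957e-02,  2.27940188e-05]), 'eef_pos': array([0.19282157, 0.64647755, 0.20487702]), 'eef_rot': array([[-9.58287937e-01,  2.85804457e-01, -2.04998415e-04],
       [ 2.85804509e-01,  9.58287338e-01, -1.07739433e-03],
       [-1.11476717e-04, -1.09104346e-03, -9.99999399e-01]]), 'wrist_force': array([-1.5257115 , -0.49434737, -0.64343026]), 'moment': array([-0.01977617,  0.01936306,  0.02311796]), 'gripper_width': 0.0941070018716379}
```

View pics/top0.png

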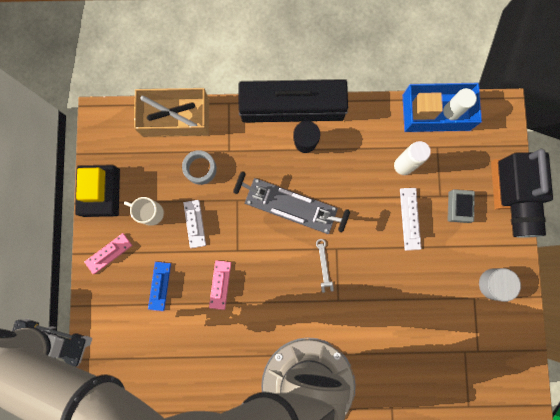

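View pics/scene0.png

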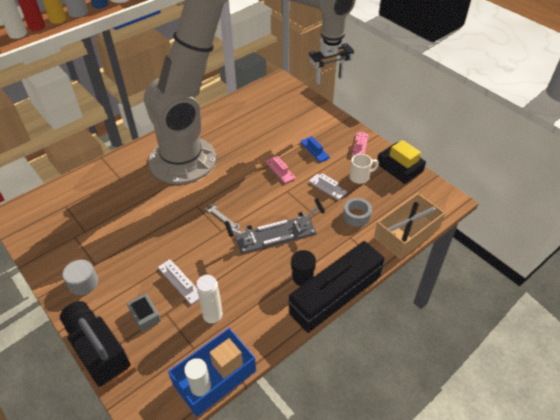

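The top view shows both bars, at (239,182) and (345,220), beyond the ends of the cradle, which is centred near (293,205), so both levers look open. What could be taken for the plate:
- silver, (195,223): short
- silver, (410,218): long
- pink, (220,285) and (108,253)
- blue, (160,286)

I choose the silver one at (195,223). Next I measure and check it in a crop.

Run:
```python
from h import *
import pickle
s=pickle.load(open("top.pkl","rb")); P=cloud(s); im=s["pixels"]
def rep(name,u0,u1,v0,v1,zlo,zhi,sat=None):
    Q=P[v0:v1,u0:u1]; m=(Q[...,2]>zlo)&(Q[...,2]<zhi)
    n,l,st,c=cv2.connectedComponentsWithStats(m.astype(np.uint8))
    i=1+st[1:,4].argmax(); q=Q[l==i]
    r=cv2.minAreaRect((q[:,:2]*1000).astype(np.float32))
    print(name,len(q),"cen",np.round(r[0]),"size",np.round(r[1]),"ang",round(r[2],1),"z",np.round(np.percentile(q[:,2],[5,50,95]),4))
rep("table",250,300,250,330,-.03,.03)
rep("short",175,215,192,255,.006,.2); rep("short rib",175,215,192,255,.03,.2)
rep("long",390,430,180,260,.006,.2); rep("long rib",390,430,180,260,.03,.2)
rep("barL",228,248,165,200,.08,.2); rep("barR",334,352,204,236,.08,.2)
rep("cradle",228,360,165,245,.006,.2)
rep("cradlebase",245,342,170,240,.006,.03)
for n,b in dict(mug=(120,165,195,225),tape=(180,218,150,183),lens=(290,322,118,154),wrench=(310,340,236,295),can=(392,432,140,176),pink=(205,235,258,312)).items(): rep(n,*b,.005,.3)
a=cv2.resize(im[180:260,160:360],(800,320),interpolation=cv2.INTER_CUBIC)
cv2.imwrite("pics/crop1.png",a[...,::-1])
```

```text
table 3983 cen [298.  99.] size [158. 249.] ang 88.8 z [-0.0042  0.0011  0.0064]
short 735 cen [514. 357.] size [156.  60.] ang 8.7 z [0.0079 0.0145 0.0509]
short rib 218 cen [513. 355.] size [80. 25.] ang 8.9 z [0.0362 0.0473 0.053 ]
long 985 cen [ 518. -343.] size [206.  60.] ang 1.2 z [0.0079 0.0167 0.0512]
long rib 366 cen [ 515. -341.] size [128.  26.] ang 1.3 z [0.0355 0.0476 0.0528]
barL 158 cen [624. 192.] size [35. 72.] ang 69.9 z [0.0887 0.1084 0.115 ]
barR 165 cen [ 507. -106.] size [36. 71.] ang 68.2 z [0.0878 0.1086 0.1144]
cradle 2831 cen [568.  44.] size [389. 103.] ang 68.7 z [0.0083 0.0151 0.1098]
cradlebase 2185 cen [569.  47.] size [308. 102.] ang 69.5 z [0.008  0.0136 0.0235]
mug 686 cen [560. 512.] size [109. 106.] ang 19.3 z [0.0058 0.0484 0.0921]
tape 594 cen [699. 338.] size [114. 115.] ang 77.7 z [0.0074 0.0468 0.0535]
lens 814 cen [790. -13.] size [103. 118.] ang 89.5 z [0.0128 0.1092 0.115 ]
wrench 293 cen [373. -60.] size [167.  46.] ang 6.1 z [0.0054 0.0081 0.0132]
can 761 cen [ 715. -360.] size [ 72. 143.] ang 43.6 z [0.0222 0.1761 0.1937]
pink 797 cen [320. 273.] size [ 73. 154.] ang 90.0 z [0.0072 0.0148 0.0513]
```

View pics/crop1.png

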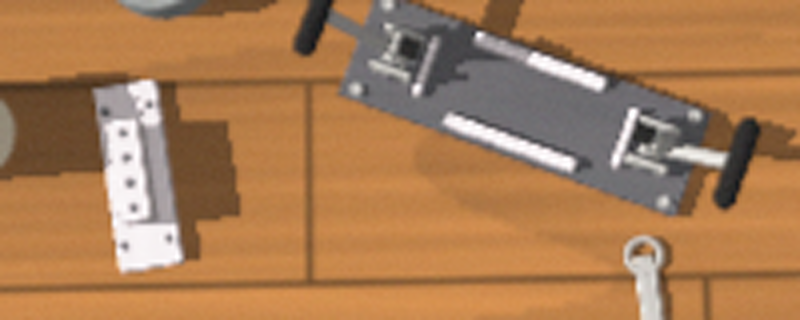

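The crop shows the bare silver 150 mm plate with an 80 mm rib (crop 130,180). Both T-handles lean outwards and both pad arms are upright, so both clamps are already open. I go above the plate.

```bash
python3 -m handwheel '[[0.032,-0.029,0,0,0,0.0445],[0.032,-0.029,0,0,0,0.0445],[0.032,-0.029,0,0,0,0.0445],[0.032,-0.029,0,0,0,0.0445],[0.032,-0.029,0,0,0,0.0445],[0.032,-0.029,0,0,0,0.0445],[0.032,-0.029,0,0,0,0.0445],[0.032,-0.029,0,0,0,0.0445],[0.032,-0.029,0,0,0,0.0445],[0.032,-0.029,0,0,0,0.0445],[0,0,0,0,0,0],[0,0,0,0,0,0]]' 0.07
cat > look.py <<'E'
from h import *
import sys
s=snap("wrist"); save(s,sys.argv[1]); P=cloud(s)
def rect(m,name):
    n,l,st,c=cv2.connectedComponentsWithStats(m.astype(np.uint8))
    for i in 1+np.argsort(-st[1:,4])[:3]:
        if st[i,4]<150: continue
        q=P[l==i]; r=cv2.minAreaRect((q[:,:2]*1000).astype(np.float32))
        print(name,st[i,4],np.round(r[0],1),np.round(r[1],1),round(r[2],2),"z",np.round(np.percentile(q[:,2],[5,50,95]),4),"px",np.round(c[i]))
for a in sys.argv[2:]:
    lo,hi=map(float,a.split(",")); rect((P[...,2]>lo)&(P[...,2]<hi),a)
t=robot.get_state(); print(t["time_s"],t["eef_pos"],np.degrees(np.arctan2(t["eef_rot"][1,1],t["eef_rot"][0,1])),t["gripper_width"],t["joint_pos"].round(),t["wrist_force"].round(1))
E
python3 look.py pics/w1.png .006,.02 .04,.055
```

```text
time_s: 1.6
eef_pos: [0.5124, 0.3571, 0.2052]
eef_rot: [[-0.988, -0.154, -0.001], [-0.154, 0.988, -0.0], [0.001, -0.0, -1.0]]
wrist_force: [0.3, 0.4, 0.2]
gripper_width: 0.0697
.006,.02 7000 [583.6  93.3] [178.9  90.6] 68.76 z [0.0105 0.0126 0.0165] px [ 62. 199.]
.006,.02 3429 [511.1 353.5] [149.1  50. ] 8.74 z [0.0109 0.0123 0.0135] px [276. 170.]
.006,.02 2760 [427.4 619.4] [ 50.5 129.4] 36.88 z [0.0089 0.012  0.0161] px [496. 144.]
.04,.055 1557 [511.2 353.9] [79.9 23.7] 8.32 z [0.0459 0.0473 0.0485] px [275. 185.]
.04,.055 1450 [673.4 332.6] [ 67.2 102.4] 9.65 z [0.042  0.048  0.0493] px [242. 303.]
.04,.055 1383 [426.3 620.9] [25.2 62.9] 37.38 z [0.0421 0.0469 0.0482] px [532. 148.]
1.65 [0.51202341 0.35761595 0.20522893] 98.93400806163109 0.06970008743797466 [-47.  20.   8.  99.  -3.  61.  61.] [ 0.2 -0.1 -0.6]
```

View pics/w1.png

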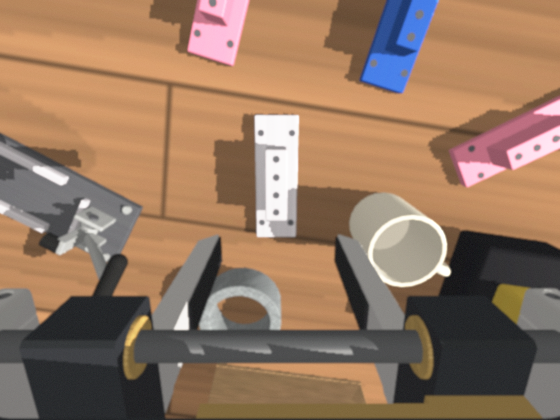

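The wrist view shows the plate at (276,175), symmetric between the fingers. It measures 149 x 50 mm with its rib top at 47 mm, which fits. Centre is (0.511, 0.354) and the axis 8.6°. I descend and grip.

```bash
python3 -m handwheel '[[-0.001,-0.0035,-0.04,0,0,-0.004],[0,0,-0.04,0,0,0],[0,0,-0.04,0,0,0],[0,0,-0.04,0,0,0],[0,0,-0.015,0,0,0],[0,0,-0.013,0,0,0],[0,0,0,0,0,0],[0,0,0,0,0,0]]'
python3 -m handwheel '[[0,0,0,0,0,0],[0,0,0,0,0,0],[0,0,0,0,0,0],[0,0,0,0,0,0],[0,0,0,0,0,0],[0,0,0,0,0,0],[0,0,0,0,0,0],[0,0,0,0,0,0]]' 0.0
python3 -m handwheel '[[0,0,0.03,0,0,0],[0,0,0.05,0,0,0],[0,0,0.05,0,0,0],[0,0,0.06,0,0,0],[0,0,0,0,0,0]]'
```

```text
time_s: 2.65
eef_pos: [0.5124, 0.3538, 0.0186]
eef_rot: [[-0.989, -0.151, 0.001], [-0.151, 0.989, 0.001], [-0.001, 0.001, -1.0]]
wrist_force: [-0.5, 0.7, 0.1]
gripper_width: 0.07
time_s: 3.65
eef_pos: [0.5119, 0.3534, 0.0175]
eef_rot: [[-0.989, -0.151, 0.0], [-0.151, 0.989, 0.0], [-0.0, 0.0, -1.0]]
wrist_force: [0.1, 0.3, 1.2]
gripper_width: 0.0234
time_s: 4.28
eef_pos: [0.5137, 0.3542, 0.2118]
eef_rot: [[-0.989, -0.15, 0.005], [-0.15, 0.989, 0.004], [-0.006, 0.004, -1.0]]
wrist_force: [0.2, -0.0, -4.8]
gripper_width: 0.0243
```

```bash
python3 -m handwheel '[[0.0046,-0.0258,0,0,0,-0.1745],[0.0046,-0.0258,0,0,0,-0.1745],[0.0046,-0.0258,0,0,0,-0.1745],[0.0046,-0.0258,0,0,0,-0.1745],[0.0046,-0.0258,0,0,0,-0.1745],[0.0046,-0.0258,0,0,0,-0.1745],[0.0046,-0.0258,0,0,0,-0.1745],[0.0046,-0.0258,0,0,0,-0.1745],[0.0046,-0.0258,0,0,0,-0.1745],[0.0046,-0.0258,0,0,0,-0.1745],[0.0046,-0.0258,0,0,0,-0.1745],[0.0046,-0.0258,0,0,0,-0.1745]]'
python3 -m handwheel '[[0,0,0,0,0,0],[0,0,0,0,0,0],[0,0,0,0,0,0]]'
python3 look.py pics/w2.png .006,.03 .08,.13 .14,.22
```

```text
time_s: 5.78
eef_pos: [0.5663, 0.0426, 0.2061]
eef_rot: [[0.369, 0.929, -0.002], [0.929, -0.369, -0.001], [-0.002, -0.002, -1.0]]
wrist_force: [-0.8, -0.1, -4.5]
gripper_width: 0.0239
time_s: 6.15
eef_pos: [0.5667, 0.0445, 0.207]
eef_rot: [[0.362, 0.932, -0.001], [0.932, -0.362, -0.0], [-0.0, -0.001, -1.0]]
wrist_force: [-0.3, -0.7, -3.9]
gripper_width: 0.0235
.006,.03 4107 [601.9 141.2] [73.1 90.3] 68.96 z [0.0109 0.0123 0.0216] px [276.  89.]
.006,.03 2801 [349.3 266.2] [50.3 82.8] 82.35 z [0.0094 0.012  0.0237] px [31. 64.]
.006,.03 1958 [844.4  71.5] [  3.5 141.5] 0.16 z [0.0085 0.019  0.029 ] px [508.  63.]
.08,.13 8148 [770.9 -10.1] [83.4 82.6] 84.21 z [0.0887 0.1102 0.1115] px [505. 174.]
.08,.13 1636 [619.  184.2] [29.2 73. ] 69.28 z [0.084  0.1066 0.1108] px [275.  12.]
.08,.13 457 [ 694.  -305.9] [15.  52.5] 81.15 z [0.0807 0.0869 0.096 ] px [474. 413.]
.14,.22 7522 [580.7  80.8] [71.4 50.3] 68.9 z [0.2005 0.2017 0.2102] px [277. 171.]
6.2 [0.56681336 0.04438209 0.20712133] -21.21114262385241 0.02390312723179071 [-41.  17.  37. 107. -12.  60. -21.] [-0.5  0.7 -3.2]
```

View pics/w2.png

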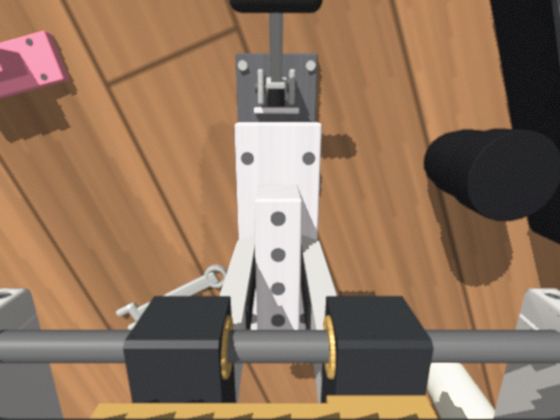

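The wrist view shows the plate (277,170) held straight and in line with the cradle. The cradle's end edge (276,55) puts its centre about 5 mm off the top-view estimate along the axis. I back off along the axis to see the other end.

```bash
python3 -m handwheel '[[-0.0135,-0.035,0,0,0,0],[-0.0135,-0.035,0,0,0,0],[-0.0135,-0.035,0,0,0,0],[-0.0135,-0.035,0,0,0,0],[-0.0135,-0.035,0,0,0,0],[-0.0135,-0.035,0,0,0,0],[0,0,0,0,0,0],[0,0,0,0,0,0],[0,0,0,0,0,0]]'
python3 look.py pics/w3.png .006,.03 .08,.13 .14,.22
python3 - <<'E'
from h import *
s=snap("top");P=cloud(s);u=np.array([.359,.933])
# base plate plane z in 8..30mm, histogram of extent along u near the cradle's line
m=(P[...,2]>.008)&(P[...,2]<.028); d=P[...,:2]-[.567,.043]; a=d@u; b=d@[-.933,.359]
m&=(abs(b)<.035)&(abs(a)<.2); h,e=np.histogram(a[m],np.arange(-.2,.2,.004)); print([(round(x,3),int(n)) for x,n in zip(e,h) if abs(abs(x)-.145)<.02])
E
```

```text
time_s: 7.32
eef_pos: [0.4865, -0.1652, 0.2074]
eef_rot: [[0.362, 0.932, -0.0], [0.932, -0.362, 0.0], [0.0, -0.0, -1.0]]
wrist_force: [-0.6, -0.0, -4.2]
gripper_width: 0.0239
.006,.03 7883 [531.2 -39.8] [116.   90.2] 68.7 z [0.0108 0.0123 0.022 ] px [274.  52.]
.006,.03 2145 [370.3 -60.1] [168.6  37.1] 6.81 z [0.0063 0.0074 0.0089] px [152. 133.]
.006,.03 1972 [ 558.3 -340.8] [110.1  51.1] 1.18 z [0.0089 0.0127 0.0266] px [379. 273.]
.08,.13 2638 [ 679.  -316.4] [64.4 30.7] 35.12 z [0.0829 0.1078 0.128 ] px [509. 267.]
.08,.13 491 [526.7 -51.5] [21.5 15.3] 68.55 z [0.0829 0.0873 0.0901] px [273.  63.]
.14,.22 7487 [ 500.4 -128.9] [71.6 50.2] 68.81 z [0.201  0.2022 0.2095] px [277. 170.]
.14,.22 524 [ 673.4 -310.6] [47.4 12.5] 36.83 z [0.1405 0.1463 0.1576] px [544. 282.]
7.375 [ 0.48646608 -0.16534309  0.20739359] -21.216910331664874 0.023525348959739376 [-26.  11.  44. 114.  -9.  58.   0.] [-0.6  0.  -3.7]
[(np.float64(-0.164), 0), (np.float64(-0.16), 0), (np.float64(-0.156), 0), (np.float64(-0.152), 0), (np.float64(-0.148), 12), (np.float64(-0.144), 18), (np.float64(-0.14), 21), (np.float64(-0.136), 21), (np.float64(-0.132), 21), (np.float64(-0.128), 17), (np.float64(0.128), 21), (np.float64(0.132), 19), (np.float64(0.136), 20), (np.float64(0.14), 18), (np.float64(0.144), 0), (np.float64(0.148), 1), (np.float64(0.152), 0), (np.float64(0.156), 0), (np.float64(0.16), 1), (np.float64(0.164), 1)]
```

View pics/w3.png

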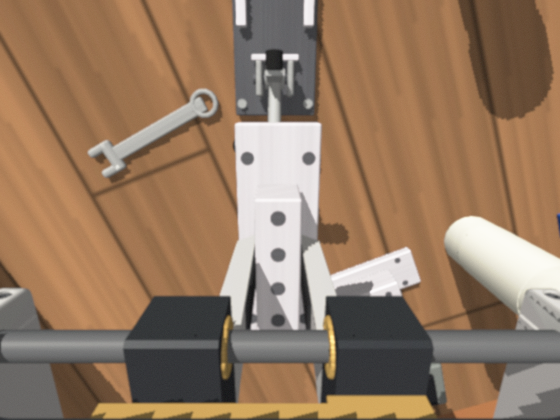

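The wrist view shows the cradle's -y end edge at (275,113). The two ends are 289 mm apart (290 given), so the cradle centre is (0.5625, 0.0412) at 68.8°, and the plate is centred on the TCP to about 0.5 mm. I move in and lower.

```bash
python3 -m handwheel '[[0.0127,0.0344,0,0,0,0],[0.0127,0.0344,0,0,0,0],[0.0127,0.0344,0,0,0,0],[0.0127,0.0344,0,0,0,0],[0.0127,0.0344,0,0,0,0],[0.0125,0.0345,0,0,0,0],[0,0,0,0,0,0],[0,0,0,0,0,0],[0,0,0,0,0,0]]'
python3 -m handwheel '[[0,0,-0.03,0,0,0],[0,0,-0.03,0,0,0],[0,0,-0.03,0,0,0],[0,0,-0.03,0,0,0],[0,0,-0.02,0,0,0],[0,0,-0.02,0,0,0],[0,0,0,0,0,0],[0,0,0,0,0,0],[0,0,0,0,0,0]]'
python3 look.py pics/w4.png .006,.03 .03,.07 .08,.13
```

```text
time_s: 8.55
eef_pos: [0.5619, 0.0393, 0.2075]
eef_rot: [[0.365, 0.931, -0.0], [0.931, -0.365, -0.0], [-0.0, -0.0, -1.0]]
wrist_force: [-0.4, -0.0, -3.8]
gripper_width: 0.0239
time_s: 9.68
eef_pos: [0.5627, 0.0403, 0.0483]
eef_rot: [[0.364, 0.932, 0.001], [0.932, -0.364, 0.0], [0.001, 0.001, -1.0]]
wrist_force: [0.2, -0.7, -4.3]
gripper_width: 0.0238
.006,.03 18575 [579.7  84. ] [197.5  90.4] 68.78 z [0.0111 0.0125 0.0227] px [278. 107.]
.006,.03 1607 [745.6  -2.6] [61.3 23.4] 71.92 z [0.007  0.0156 0.029 ] px [542. 188.]
.006,.03 912 [348.4 -61.4] [74.5 21.1] 1.4 z [0.0063 0.0072 0.0082] px [ 98. 403.]
.03,.07 7952 [576.6  76.5] [71.6 50.2] 68.68 z [0.0419 0.0432 0.0622] px [277. 173.]
.03,.07 1698 [523.7 -59.5] [34.  43.8] 68.27 z [0.0388 0.0459 0.0612] px [277. 379.]
.03,.07 1046 [617.4 135.9] [34.2 11.6] 68.81 z [0.0366 0.0454 0.047 ] px [307.  57.]
.08,.13 2016 [598.9 133.6] [21.9 15.8] 69.8 z [0.0833 0.0876 0.0901] px [278.  65.]
.08,.13 1726 [576.8  37.5] [21.7 10.1] 32.18 z [0.0835 0.1062 0.1258] px [314. 290.]
.08,.13 1724 [550.2  47.9] [10.1 21.7] 14.92 z [0.0835 0.1066 0.126 ] px [241. 290.]
9.725 [0.56255931 0.04032516 0.04819844] -21.31430319480901 0.023848431662864055 [-35.  28.  31. 115. -21.  42. -12.] [ 0.5 -0.2 -4.4]
```

View pics/w4.png

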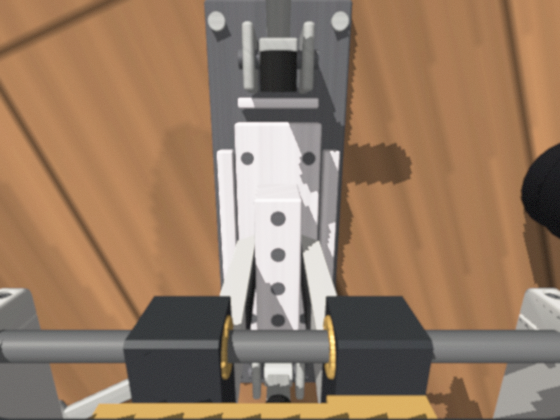

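The plate sits centred between the white side strips (228 and 333 px), within 1 mm across and along. I lower and release.

```bash
python3 -m handwheel '[[0,0,-0.008,0,0,0],[0,0.001,-0.006,0,0,0],[0,0,-0.0045,0,0,0],[0,0,0,0,0,0],[0,0,0,0,0,0],[0,0,0,0,0,0]]'
python3 -m handwheel '[[0,0,0,0,0,0],[0,0,0,0,0,0],[0,0,0,0,0,0],[0,0,0,0,0,0],[0,0,0,0,0,0]]' 0.05
python3 -m handwheel '[[0,0,0.03,0,0,0],[0,0,0.05,0,0,0],[0,0,0.05,0,0,0],[0,0,0.05,0,0,0],[0,0,0,0,0,0],[0,0,0,0,0,0]]'
python3 look.py pics/w5.png .018,.03 .055,.064 .08,.13
```

```text
time_s: 10.48
eef_pos: [0.5621, 0.0412, 0.0289]
eef_rot: [[0.364, 0.932, -0.0], [0.932, -0.364, -0.0], [-0.0, -0.0, -1.0]]
wrist_force: [0.2, 0.0, -3.9]
gripper_width: 0.0239
time_s: 11.1
eef_pos: [0.5621, 0.0412, 0.029]
eef_rot: [[0.364, 0.932, 0.0], [0.932, -0.364, 0.0], [0.0, -0.0, -1.0]]
wrist_force: [-0.6, -0.2, -0.4]
gripper_width: 0.0499
time_s: 11.85
eef_pos: [0.5618, 0.0414, 0.2086]
eef_rot: [[0.363, 0.932, -0.0], [0.932, -0.363, 0.0], [0.0, -0.0, -1.0]]
wrist_force: [-0.1, 0.2, -0.7]
gripper_width: 0.0503
.018,.03 3554 [561.6  40.4] [149.  50.] 68.69 z [0.0231 0.0243 0.0256] px [278. 173.]
.018,.03 1047 [844.3  68.1] [132.3   3.9] 89.95 z [0.0187 0.0241 0.0294] px [515.  61.]
.018,.03 785 [595.5  28.3] [109.4  10.2] 68.6 z [0.0208 0.0222 0.0235] px [308. 178.]
.055,.064 1607 [561.9  41. ] [79.1 23.5] 68.24 z [0.058  0.0593 0.0605] px [278. 187.]
.055,.064 1014 [844.6  58.1] [129.9   3.5] 89.84 z [0.0555 0.0597 0.0636] px [543.  66.]
.055,.064 293 [749.1   4.4] [68.5 22.7] 56.56 z [0.0555 0.0597 0.0636] px [454. 154.]
.08,.13 8084 [769.1 -10. ] [83.8 79.3] 84.49 z [0.0884 0.1102 0.1115] px [508. 168.]
.08,.13 1098 [618.2 182.6] [24.7 70.3] 68.92 z [0.083  0.1036 0.1087] px [279.  11.]
.08,.13 405 [598.8 133.2] [20.  14.7] 69.09 z [0.0836 0.0875 0.0901] px [279.  90.]
11.9 [0.56148879 0.04129643 0.2080685 ] -21.308346523428614 0.04985242632558908 [-42.  16.  38. 108. -11.  60. -21.] [-0.2 -0.2  0.8]
```

The plate is seated. Its top face is level at 24 mm, the rib top is at 59 mm, and it is centred within about 1 mm. Next I close the fingers and push lever A from outside.

```bash
python3 -m handwheel '[[0.0154,0.0391,0,0,0,0],[0.0154,0.0391,0,0,0,0],[0.0154,0.0391,0,0,0,0],[0.0154,0.0391,0,0,0,0],[0.0152,0.0393,0,0,0,0],[0,0,0,0,0,0],[0,0,0,0,0,0],[0,0,-0.03,0,0,0],[0,0,-0.04,0,0,0],[0,0,-0.045,0,0,0],[0,0,0,0,0,0],[0,0,0,0,0,0]]' 0
python3 -m handwheel '[[-0.0036,-0.0093,0,0,0,0],[-0.0036,-0.0093,0,0,0,0],[-0.0036,-0.0093,0,0,0,0],[-0.0036,-0.0093,0,0,0,0],[-0.0036,-0.0093,0,0,0,0]]'
python3 -m handwheel '[[-0.0036,-0.0093,0,0,0,0],[-0.0036,-0.0093,0,0,0,0],[-0.0036,-0.0093,0,0,0,0],[-0.0036,-0.0093,0,0,0,0],[-0.0018,-0.0047,0,0,0,0],[0,0,0,0,0,0],[0,0,0,0,0,0]]'
python3 - <<'E'
from h import *
s=snap("top");save(s,"pics/t2.png");a=s["pixels"][150:260,200:400];cv2.imwrite("pics/t2c.png",cv2.resize(a,(800,440))[...,::-1])
E
```

```text
time_s: 13.4
eef_pos: [0.6397, 0.2361, 0.0956]
eef_rot: [[0.365, 0.931, 0.001], [0.931, -0.365, 0.0], [0.001, 0.001, -1.0]]
wrist_force: [0.5, -0.3, -0.0]
gripper_width: 0.0002
time_s: 14.02
eef_pos: [0.6212, 0.1903, 0.0951]
eef_rot: [[0.363, 0.932, 0.002], [0.932, -0.363, 0.001], [0.002, 0.001, -1.0]]
wrist_force: [1.1, 1.8, 2.2]
gripper_width: 0.0006
time_s: 14.9
eef_pos: [0.6048, 0.1488, 0.0939]
eef_rot: [[0.363, 0.932, -0.0], [0.932, -0.363, 0.0], [0.0, -0.0, -1.0]]
wrist_force: [0.7, -0.3, 0.2]
gripper_width: 0.0004
```

View pics/t2c.png

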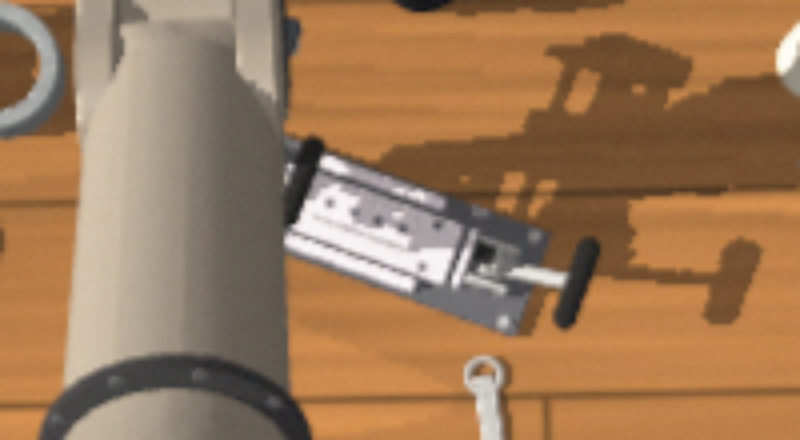

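The crop shows bar A now at (305,180), over the near end of the rib, so lever A has snapped over. Bar B (578,283) is still open. I lift, head for B, and check that the wrist camera housing clears it.

```bash
python3 -m handwheel '[[0.0018,0.0047,0.03,0,0,0],[0,0,0.04,0,0,0],[0,0,0.04,0,0,0],[0,0,0,0,0,0]]'
python3 -m handwheel '[[-0.015,-0.0385,0,0,0,0],[-0.015,-0.0385,0,0,0,0],[-0.015,-0.0385,0,0,0,0],[-0.015,-0.0385,0,0,0,0],[-0.015,-0.0385,0,0,0,0],[-0.015,-0.0385,0,0,0,0],[-0.015,-0.0385,0,0,0,0],[-0.015,-0.0385,0,0,0,0],[0,0,0,0,0,0],[0,0,0,0,0,0]]'
python3 - <<'E'
from h import *
s=snap("wrist");t=robot.get_state();c=np.linalg.inv(s["extrinsics"])[:3,3];print(c-t["eef_pos"],t["eef_pos"])
p=t["eef_pos"][:2]*1e3-[562.5,41.2];print("u,n",p@[.3616,.9323],p@[-.9323,.3616])
E
```

```text
time_s: 15.45
eef_pos: [0.608, 0.1538, 0.2068]
eef_rot: [[0.363, 0.932, 0.004], [0.932, -0.363, 0.002], [0.003, 0.003, -1.0]]
wrist_force: [-0.3, -0.2, -0.8]
gripper_width: 0.0004
time_s: 16.7
eef_pos: [0.4866, -0.1541, 0.2035]
eef_rot: [[0.363, 0.932, -0.001], [0.932, -0.363, 0.0], [-0.0, -0.001, -1.0]]
wrist_force: [0.9, 0.2, -0.7]
gripper_width: 0.0005
[0.02995755 0.07695045 0.17929169] [ 0.4868038  -0.15373211  0.20355594]
u,n -209.10695377203436 0.08411916353905118
```

The camera sits 179 mm above the tip, well clear of bar B. I lower and push.

```bash
python3 -m handwheel '[[0,0,-0.03,0,0,0],[0,0,-0.04,0,0,0],[0,0,-0.038,0,0,0],[0,0,0,0,0,0],[0,0,0,0,0,0]]'
python3 -m handwheel '[[0.0036,0.0093,0,0,0,0],[0.0036,0.0093,0,0,0,0],[0.0036,0.0093,0,0,0,0],[0.0036,0.0093,0,0,0,0],[0.0036,0.0093,0,0,0,0],[0.0036,0.0093,0,0,0,0],[0.0036,0.0093,0,0,0,0],[0.0036,0.0093,0,0,0,0],[0.0036,0.0093,0,0,0,0],[0.0018,0.0047,0,0,0,0],[0,0,0,0,0,0],[0,0,0,0,0,0]]'
python3 -m handwheel '[[-0.0036,-0.0093,0,0,0,0],[-0.0036,-0.0093,0.03,0,0,0],[0,0,0.04,0,0,0],[0,0,0.05,0,0,0],[-0.01,-0.04,0.03,0,0,0],[-0.01,-0.04,0,0,0,0],[-0.01,-0.04,0,0,0,0],[0,0,0,0,0,0],[0,0,0,0,0,0]]'
python3 - <<'E'
from h import *
s=snap("top");P=cloud(s);a=s["pixels"][150:260,200:400];cv2.imwrite("pics/t3c.png",cv2.resize(a,(800,440))[...,::-1])
d=P[...,:2]*1e3-[562.5,41.2]; u=d@[.3616,.9323]; n=d@[-.9323,.3616]; z=P[...,2]*1e3
# T-bar ends (clear of stem/rib): |n| 18..36
for k in(1,-1):
    m=(abs(n)>15)&(abs(n)<36)&(k*u>0)&(k*u<200)&(z>75)&(z<150); print(k,m.sum(),np.median(u[m]),np.percentile(z[m],[50,95]))
m=(abs(n)<9)&(abs(u)<30)&(z>40)&(z<75); print("rib z",np.median(z[m]),m.sum())
E
```

```text
time_s: 17.38
eef_pos: [0.4872, -0.1546, 0.097]
eef_rot: [[0.363, 0.932, 0.0], [0.932, -0.363, -0.0], [-0.0, 0.001, -1.0]]
wrist_force: [0.3, 0.0, -0.4]
gripper_width: 0.0007
time_s: 18.88
eef_pos: [0.5206, -0.0667, 0.096]
eef_rot: [[0.364, 0.931, -0.0], [0.931, -0.364, -0.0], [-0.0, -0.0, -1.0]]
wrist_force: [0.0, 0.5, 0.5]
gripper_width: 0.0002
time_s: 20.0
eef_pos: [0.4832, -0.205, 0.2458]
eef_rot: [[0.364, 0.931, -0.0], [0.931, -0.364, 0.0], [0.0, -0.0, -1.0]]
wrist_force: [0.0, -0.3, 0.1]
gripper_width: 0.0006
1 76 54.38401786772298 [115.63943695 120.62983783]
-1 79 -51.6599958008025 [115.49834189 120.98324162]
rib z 60.67305395293679 107
```

View pics/t3c.png

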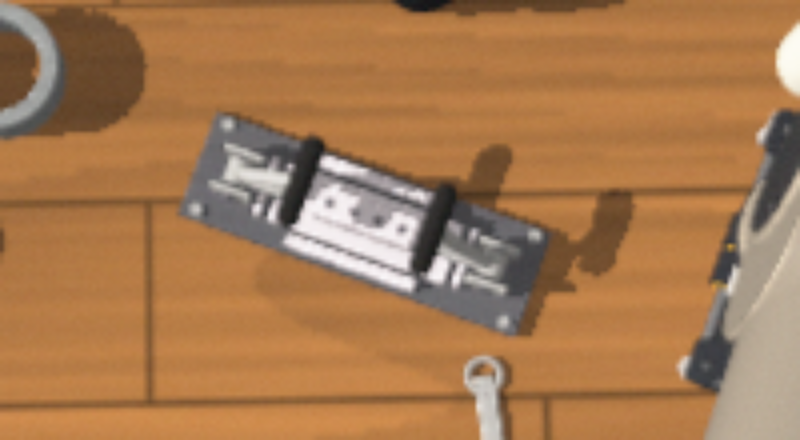

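Both bars lie inside, at (302,180) and (435,227). They are 54 and 52 mm from the centre, i.e. about 0.09 rad, shut on the plate. The arm is clear, so I hand in.

```bash
python3 -c "
from rig import robot
print(robot.get_state()['wrist_force']); robot.hand_in()"
```

```text
[ 0.21040674 -0.32852386  0.05971588]
the job is handed in; nothing more can be done
```

The shorter plate lies flat in the cradle, rib up, with both clamp levers snapped shut on it, and I handed the job in at about 20 s. Both levers already stood open at the start, so neither needed throwing open. I gripped the plate by its rib, turned it 120°, lowered it into the tray and pushed each T-bar over from outside with closed fingers.

**Plate:** after release its top face was level at 24 mm and the rib top at 59 mm, centred within about 1 mm and in line within 0.5°. After clamping I re-measured only the rib height, 60.7 mm from the top camera, which is within that camera's noise.

**Clamps:** the T-bars ended 54 and 52 mm from the cradle's centre, which works out at about 0.09 rad each, the value expected on the plate.

**Arm:** it was clear with no wrist force. I meant to touch nothing else and felt no unexpected contact, but I did not re-measure where the bystanders stand.

**Disagreement:** the first top-view estimate of the cradle's centre differed by 3–8 mm along its axis from the close view. I settled it by measuring both ends, which came out 289 mm apart (290 mm given).

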